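Clip the extension tubes back on their stands

ROBOT

A 7-joint arm with a two-finger parallel gripper is mounted at the origin on the work surface. World frame = base frame: x ahead of the robot, y to its left, z up, the work surface at z = 0. Lengths are in m, angles in rad, forces in N, time in s.
With the tool pointing down it reaches from about 0.4 to 0.85 m from the base axis. Payload 6.9 kg.
Tool frame: the origin (TCP) lies at the very end of the fingers, on their centre line; the grasp point (between the pads) lies 19 mm behind it; z points along the fingers, y is the line along which they close (so a half turn about z gives the same grasp; the last joint's range is limited). The gripper opens to 85 mm and grips with 20 to 120 N. Pads are 22 mm wide; open, the fingers measure 114 mm over their backs; the gripper's body (76 mm by 85 mm) begins 54 mm behind the grasp point. The pads swing forward as they close: fully open they stand 13 mm farther back than shut.
Start: joints at [1.232, 0.507, -0.238, 1.5, 0.126, 1.149, -0.155], TCP at [0.269, -0.564, 0.231] pointing down, gripper open.
Joint ranges: [-3.08, 3.08], [-0.24, 2.05], [-1.43, 1.35], [0, 2.5], [-1.52, 4.66], [0.17, 1.96], [-2.89, 2.89]. Speed limits (rad/s): [2.39, 2.39, 3.14, 3.14, 3.14, 3.14, 3.14].

INTERFACE

Orientations are given as a rotation vector (axis times angle).
In Python, from workcell import get_obs, snapshot, hand_in gives the robot as it stands.
- The arm moves only by the tool send_rows, never from a script. Its argument "motion" is a list that holds one entry, the list of rows, each a list of 7 numbers: the turn, a rotation vector about the tool's x, y, z in degrees, then the shift along the tool's x, y, z in mm, then the closure, from 0 (fully open) to 1 (shut). In form: [[[wx, wy, wz, x, y, z, claw], ...]]. A call has 1 to 20 rows; each row is the pose to reach, as a shift and turn from the pose commanded when the call began, along the tool's axes at that moment; what a row does not reach only later rows make up. A row lasts 1/8 s, in which the tool goes at most 62.5 mm and 10.7 degrees, less where a joint would pass 70% of its speed; a pose out of reach is approached as far as the arm can. A call with a gripper value outside its range is refused whole. The fingers move at their own pace and stop on an object; the grip force is fixed at half the most. Time passes only in rows, so rows that repeat a pose let the fingers close. It gives the time, the measured TCP pose, the force, the opening and the grip force at its end, in the units of the state.
- get_obs(): the state, without advancing time (a new reading comes with each control period).
- snapshot(name): name is "scene" or "top" or "wrist"; returns a dict with "image" (420x560x3 uint8, red, green, blue), "range_z" (420x560 float32, m along the optical axis (not along the pixel's ray), 0 where there is no reading), "camera_matrix" (3x3 intrinsics, pixels), "rvec" (rotation vector, rad) and "tvec" (3), from world to camera coordinates, as OpenCV has them; the wrist camera has in their place "mount" (4x4, takes a point from camera to tool coordinates, whose origin is the TCP and whose axes are the flange's). Camera axes: x right, y down, z forward; pixel columns grow to the right and rows downward; lengths in m; the calibration is good to about 2 mm. A picture is of the moment at which its call begins: read the wrist's pose just before it.
- hand_in(): hands the job in; it is judged then, once.
The state is a dict: "time": time; "joint_pos": joint angles; "qvel": joint speeds; "joint_torque": joint torques, N m; "ee_pos": TCP position; "tool_rot": TCP orientation; "force": force on the tool from outside, world axes, zero at the start; "ft_torque": the same for the moment, N m; "finger_gap": finger opening in m; "grip_force": force on a finger pad.
Only numpy, scipy, OpenCV 4.12 (cv2) and the standard library are available. Lean on these libraries where they do the work, as an engineer would, in place of code of your own. Each camera call takes 0.05 s, during which the arm holds its last target. There are 200 camera calls.

TASK

Put both extension tubes away: snap the thick tube with the blue collars sideways into the pair of spring clips on the blue-striped sloping stand, and the thin tube with the orange collars into those on the orange-striped stand. Each must be pressed fully home in both of its clips, centred so that its collars stand out equally at both sides, and let go. Do not knock aside or tip the mug, the jar, the wooden gauge case or the dial stand.

Things in the scene. Friction and masses are not known exactly. Their poses are not given: they have to be found in the camera images.
- tube_thick: Thick extension tube of the measuring machine, 190 mm long: bare black tube of 32 mm diameter, with blue hexagonal collars, 20 mm long and 40 mm across flats, at both ends (bare length 150 mm). Starts lying on the bench on collar flats, axis 20 mm above the bench. Origin at its middle on the axis, y along the axis; the two ends are alike. About 160 g, varying.
- tube_thin: Thin extension tube of the measuring machine, 160 mm long: bare black tube of 24 mm diameter, with orange hexagonal collars, 18 mm long and 36 mm across flats, at both ends (bare length 124 mm). Starts lying on the bench on collar flats, axis 18 mm above the bench. Origin at its middle on the axis, y along the axis; the two ends are alike. About 100 g, varying.
- tube_thick_end1 (a point): centre of the thick tube's +y end face
- tube_thick_end2 (a point): centre of the thick tube's -y end face
- tube_thin_end1 (a point): centre of the thin tube's +y end face
- tube_thin_end2 (a point): centre of the thin tube's -y end face
- clips_thick: Seat of the thick tube, on the blue-striped stand: origin on the axis of the fully home tube, midway between its two clips, 86 mm above the bench. y along the seated tube; x up the sloping plate, away from the robot; z out of the clip mouths, square to the plate, leaning 25 degrees from vertical towards the robot (at yaw 0). Push the tube in along -z. Plate surface at z = -34 mm.
- clips_thin: Seat of the thin tube, on the orange-striped stand: origin on the axis of the fully home tube, midway between its two clips, 90 mm above the bench. y along the seated tube; x up the sloping plate, away from the robot; z out of the clip mouths, square to the plate, leaning 40 degrees from vertical towards the robot (at yaw 0). Push the tube in along -z. Plate surface at z = -34 mm.
- mouth_thick (a point): Point on that z axis, level with the clip lips, z = +13 mm from home. Two C-shaped steel spring clips, 14 mm wide, centred at y = +-45 mm, reach x = +-23 mm and z = +20 mm; saddles at z = -16 mm. The sprung mouths are about 23 mm wide for the 32 mm tube, which meets the lips some 25 mm before home, needs roughly 12 N in all to snap in, and then stays.
- mouth_thin (a point): Point on that z axis, level with the clip lips, z = +10 mm from home. Two C-shaped steel spring clips, 14 mm wide, centred at y = +-42 mm, reach x = +-19 mm and z = +17 mm; saddles at z = -12 mm. The sprung mouths are about 17 mm wide for the 24 mm tube, which meets the lips some 20 mm before home, needs roughly 12 N in all to snap in, and then stays.
- stand_thick: Fixed steel stand, white sloping plate with two blue stripes; origin on the bench below the seat. Plate 100 mm up the slope, 145 mm along the tube (y), 10 mm thick, sloping 25 degrees from level and facing the robot; foot 130 x 145 x 12 mm, centred 14 mm to +x. Highest point about 115 mm.
- stand_thin: Fixed steel stand, white sloping plate with two orange stripes; origin on the bench below the seat. Plate 100 mm up the slope, 135 mm along the tube (y), 10 mm thick, sloping 40 degrees from level and facing the robot; foot 130 x 135 x 12 mm, centred 22 mm to +x. Highest point about 120 mm.
- mug: white mug, 76 mm across the rim, 92 mm high, its handle on its +y side reaching about 30 mm out; origin at the centre of its underside. Stays where it is
- jar: closed yellow jar, 72 mm across, 100 mm high; origin at the centre of its underside. Stays where it is
- gauge_case: closed wooden gauge block case, 100 (x) x 150 (y) x 40 mm high; origin at the centre of its underside. Stays where it is
- dial_stand: dial indicator on a magnetic base: base 70 (x) x 90 (y) x 35 mm high, post to 210 mm high 15 mm to +x, dial at 165 mm height reaching 54 mm to -x; origin at the centre of its underside. Stays where it is

How it is judged:
At the end, for the whole second after the job is handed in: Each tube is at rest in its own clip pair: both of its ends within 4 mm of the seated axis along the slope, from 4 mm below to 3 mm above it square to the plate, and its middle within 9 mm of the middle between the clips (x of tube_thick_end1 in the frame of clips_thick between -0.004 and 0.004 m and z of tube_thick_end1 in the frame of clips_thick between -0.004 and 0.003 m and x of tube_thick_end2 in the frame of clips_thick between -0.004 and 0.004 m and z of tube_thick_end2 in the frame of clips_thick between -0.004 and 0.003 m and y of tube_thick in the frame of clips_thick between -0.009 and 0.009 m and linear speed of each of tube_thick, tube_thin below 0.02 m/s and x of tube_thin_end1 in the frame of clips_thin between -0.004 and 0.004 m and z of tube_thin_end1 in the frame of clips_thin between -0.004 and 0.003 m and x of tube_thin_end2 in the frame of clips_thin between -0.004 and 0.004 m and z of tube_thin_end2 in the frame of clips_thin between -0.004 and 0.003 m and y of tube_thin in the frame of clips_thin between -0.009 and 0.009 m); the robot touches nothing.
It fails at once if the mug is shifted more than 15 mm or tipped more than 17 degrees (distance of mug from where it was at the start of the episode above 0.015 m or angle between mug's own z axis and vertical above 0.3 rad).
It fails at once if the jar is shifted more than 15 mm or tipped more than 17 degrees (distance of jar from where it was at the start of the episode above 0.015 m or angle between jar's own z axis and vertical above 0.3 rad).
It fails at once if the gauge case is shifted more than 15 mm or tipped more than 17 degrees (distance of gauge_case from where it was at the start of the episode above 0.015 m or angle between gauge_case's own z axis and vertical above 0.3 rad).
It fails at once if the dial stand is shifted more than 15 mm or tipped more than 17 degrees (distance of dial_stand from where it was at the start of the episode above 0.015 m or angle between dial_stand's own z axis and vertical above 0.3 rad).
It also fails if it takes over 69 s, if anything falls off the work surface, if the arm or the gripper's body presses on something with over 40 N, if the wrist force passes 120 N, or if a joint passes its speed limit or range.

## Working session

There is one attempt and no reset: what is moved stays moved. The work goes in short steps, Python scripts to look and compute and a tool call to move; the robot and the scene stay as the last step left them, time stands still between calls to the robot, and variables do not carry over. Pictures are saved under pics/ and viewed, at most 10 in all, crops included, and the job is handed in when it is done.

Besides the shell and the picture viewer there is one more tool, called after "Request:" as name(argument=value, ...), one argument or row to a line, values as JSON. send_rows: Moves the arm, as the interface text tells. Its arguments: {"type":"object","properties":{"motion":{"type":"array","items":{"type":"array","items":{"type":"array","items":{"type":"number"}}}}},"required":["motion"]}

```bash
mkdir -p pics; ls
cat > h.py <<'E'
import numpy as np, cv2
from scipy.spatial.transform import Rotation as R
from workcell import get_obs, snapshot, hand_in
def cloud(s, T=None):
    z=s["range_z"]; K=s["camera_matrix"]; v,u=np.indices(z.shape)
    p=np.stack([(u-K[0,2])*z/K[0,0],(v-K[1,2])*z/K[1,1],z],-1)
    if T is None:
        M=R.from_rotvec(np.ravel(s["rvec"])).as_matrix(); return (p-np.ravel(s["tvec"]))@M
    return p@T[:3,:3].T+T[:3,3]
def toolT(o):
    T=np.eye(4);T[:3,:3]=R.from_rotvec(o["tool_rot"]).as_matrix();T[:3,3]=o["ee_pos"];return T
def save(s,n): cv2.imwrite(f"pics/{n}.png",cv2.cvtColor(s["image"],cv2.COLOR_RGB2BGR))
E
python3 - <<'E'
from h import *
o=get_obs();print({k:np.round(v,3) for k,v in o.items()})
for n in("top","scene"):
    s=snapshot(n);save(s,n+"0");np.savez(n+"0.npz",**s)
    P=cloud(s);hsv=cv2.cvtColor(s["image"],cv2.COLOR_RGB2HSV)
    for c,lo,hi in(("blue",(95,110,40),(130,255,255)),("orange",(5,150,80),(17,255,255))):
        m=cv2.inRange(hsv,lo,hi);k,l,st,ce=cv2.connectedComponentsWithStats(m)
        for i in range(1,k):
            if st[i,4]>25:
                q=P[(l==i)&(s["range_z"]>0)]
                if len(q): print(n,c,st[i,4],ce[i].round(),np.median(q,0).round(4),q.min(0).round(3),q.max(0).round(3))
E
```

```text
pics
{'time': np.float64(0.0), 'joint_pos': array([ 1.232,  0.508, -0.237,  1.501,  0.126,  1.149, -0.155]), 'qvel': array([ 0.001,  0.   , -0.001, -0.   ,  0.002, -0.   , -0.   ]), 'joint_torque': array([ 0.0000e+00, -6.2060e+01, -2.1870e+00, -2.4966e+01,  1.3000e-02,
        1.2000e-02,  0.0000e+00]), 'ee_pos': array([ 0.269, -0.564,  0.23 ]), 'tool_rot': array([-3.062e+00, -6.920e-01,  1.000e-03]), 'force': array([ 0.209, -1.449,  0.505]), 'ft_torque': array([ 0.02 , -0.011,  0.028]), 'grip_force': np.float64(0.0), 'finger_gap': np.float64(0.086)}
top blue 127 [300. 189.] [ 0.6196 -0.0727  0.0557] [ 0.577 -0.082  0.014] [ 0.663 -0.062  0.079]
top blue 126 [342. 196.] [ 0.6016 -0.1967  0.0545] [ 0.559 -0.207  0.01 ] [ 0.644 -0.185  0.078]
top blue 95 [332. 253.] [ 0.4321 -0.1697  0.0378] [ 0.413 -0.185  0.019] [ 0.454 -0.156  0.043]
top blue 98 [387. 275.] [ 0.3733 -0.3299  0.0378] [ 0.354 -0.345  0.019] [ 0.397 -0.316  0.045]
top orange 114 [241. 179.] [0.641  0.1051 0.0664] [0.603 0.096 0.032] [0.677 0.116 0.1  ]
top orange 92 [202. 183.] [0.6297 0.2198 0.0713] [0.584 0.207 0.029
[... 351 characters left out ...]
[ 0.425 -0.193  0.009] [ 0.459 -0.164  0.043]
scene blue 118 [260. 272.] [ 0.6037 -0.1976  0.0554] [ 0.543 -0.21   0.008] [ 0.646 -0.168  0.076]
scene blue 207 [138. 288.] [ 0.3893 -0.3394  0.0346] [ 0.363 -0.351  0.011] [ 0.402 -0.322  0.043]
scene orange 38 [399.  34.] [0.4383 1.2228 0.1184] [0.429 1.21  0.065] [0.449 1.239 0.155]
scene orange 48 [292. 138.] [0.3782 0.3753 0.0335] [0.366 0.361 0.019] [0.4   0.391 0.038]
scene orange 889 [358. 154.] [0.6045 0.372  0.04  ] [0.55  0.216 0.007] [0.655 0.456 0.094]
scene orange 112 [290. 164.] [0.4408 0.2463 0.0284] [0.422 0.234 0.001] [0.458 0.28  0.039]
scene orange 68 [333. 199.] [0.6377 0.1069 0.0625] [0.592 0.094 0.013] [0.676 0.127 0.096]
```

View pics/top0.png

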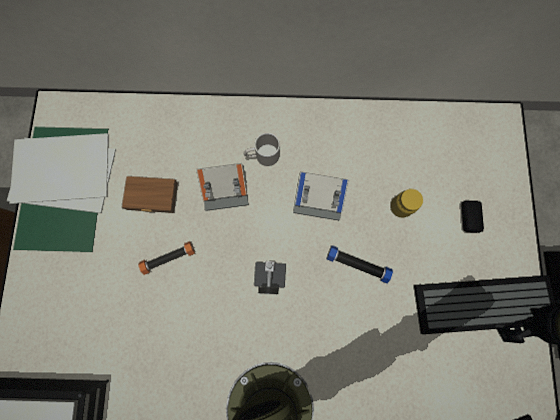

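View pics/scene0.png

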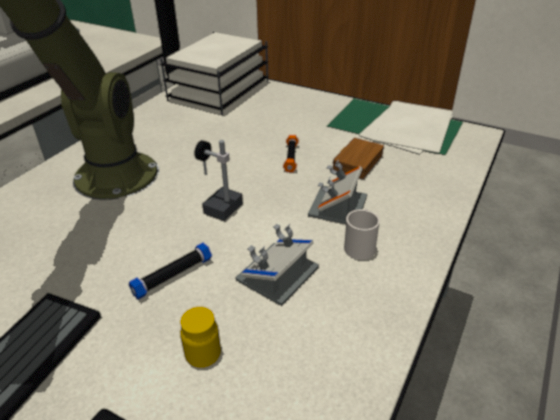

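The top view shows the thick blue-collared tube at about (360,264) and the thin orange one at (166,258). The blue stand is at (321,195), the orange one at (223,186), and the dial stand lies between them at (270,275). The scene view agrees: both tubes lie free and both clip pairs are empty.

Next I'll measure the stands' poses and plan the move above the thick tube.

```bash
cat >> h.py <<'E'
def frame(yaw,tilt,flip=0):
    "tool orientation: x along tube's y axis (yaw deg), z down tilted by tilt deg away from robot"
    a,t=np.radians([yaw,tilt]); x=np.array([-np.sin(a),np.cos(a),0]); 
    if flip:x=-x
    z=np.array([np.sin(t)*np.cos(a),np.sin(t)*np.sin(a),-np.cos(t)])
    return np.stack([x,np.cross(z,x),z],1)
def row(pos,Rm,o=None):
    o=o or get_obs();T=toolT(o);Ri=T[:3,:3]
    w=R.from_matrix(Ri.T@Rm).as_rotvec(degrees=True); d=Ri.T@(np.array(pos)-T[:3,3])*1000
    return w.round(1),d.round(1)
E
python3 - <<'E'
from h import *
o=get_obs();print(toolT(o).round(3))
s=dict(np.load("top0.npz"));P=cloud(s);hsv=cv2.cvtColor(s["image"],cv2.COLOR_RGB2HSV)
print("cam",-R.from_rotvec(s["rvec"].ravel()).as_matrix().T@s["tvec"].ravel())
# plates: fit plane to stripe points, centre and yaw by stripe
for n,c1,c2,tilt in(("thick",(300,189),(342,196),25),("thin",(241,179),(202,183),40)):
    A=[];
    lo,hi=((95,110,40),(130,255,255)) if n=="thick" else ((5,150,80),(17,255,255))
    m=cv2.inRange(hsv,lo,hi);k,l,st,ce=cv2.connectedComponentsWithStats(m)
    ids=[min(range(1,k),key=lambda i:np.hypot(*(ce[i]-c))) for c in(c1,c2)]
    cs=[]
    for i in ids:
        q=P[l==i]; 
        (u,v),_,_=cv2.minAreaRect(np.argwhere(l==i)[:,::-1].astype(np.float32))
        cs.append((q.min(0)+q.max(0))/2); print(n,(u,v),np.percentile(q,[5,50,95],axis=0).round(3).tolist())
for f in(0,1): print(row((0.403,-0.25,0.25),frame(-20.2,0,f)))
w=snapshot("wrist");print(w["mount"].round(3))
E
```

```text
[[ 0.903  0.43  -0.001  0.269]
 [ 0.43  -0.903  0.001 -0.564]
 [-0.    -0.002 -1.     0.231]
 [ 0.     0.     0.     1.   ]]
cam [ 0.31519031 -0.00634458  1.17513437]
thick (300.2130432128906, 188.8643035888672) [[0.579, -0.08, 0.036], [0.62, -0.073, 0.056], [0.659, -0.064, 0.075]]
thick (341.5577087402344, 195.71153259277344) [[0.562, -0.204, 0.037], [0.602, -0.197, 0.055], [0.642, -0.188, 0.075]]
thin (240.68496704101562, 179.20230102539062) [[0.607, 0.097, 0.036], [0.641, 0.105, 0.066], [0.673, 0.113, 0.093]]
thin (202.4038543701172, 184.5192413330078) [[0.588, 0.214, 0.035], [0.63, 0.22, 0.071], [0.654, 0.227, 0.094]]
(array([ -0.1,  -0. , -44.3]), array([ 256.3, -225.5,  -19.1]))
(array([-0.000e+00,  1.000e-01,  1.357e+02]), array([ 256.3, -225.5,  -19.1]))
[[-0.001 -0.955 -0.297  0.077]
 [ 1.    -0.001  0.002 -0.001]
 [-0.002 -0.297  0.955 -0.143]
 [ 0.     0.     0.     1.   ]]
```

Request:
send_rows(
  motion=[
    [[0,0,-44.3,256.3,-225.5,-19,0],[0,0,-44.3,256.3,-225.5,-19,0],[0,0,-44.3,256.3,-225.5,-19,0],[0,0,-44.3,256.3,-225.5,-19,0],[0,0,-44.3,256.3,-225.5,-19,0],[0,0,-44.3,256.3,-225.5,-19,0],[0,0,-44.3,256.3,-225.5,-19,0],[0,0,-44.3,256.3,-225.5,-19,0],[0,0,-44.3,256.3,-225.5,-19,0]],
  ],
)

```text
time: 1.27
ee_pos: [0.4026, -0.2516, 0.25]
tool_rot: [-2.579, -1.794, 0.001]
force: [0.0, -0.5, 0.9]
finger_gap: 0.0855
grip_force: 0.0
```

```bash
cat >> h.py <<'E'
def look(name,lo,hi,mina=60):
    o=get_obs();s=snapshot("wrist");save(s,name)
    P=cloud(s,toolT(o)@s["mount"]);hsv=cv2.cvtColor(s["image"],cv2.COLOR_RGB2HSV)
    m=cv2.inRange(hsv,lo,hi);k,l,st,ce=cv2.connectedComponentsWithStats(m);out=[]
    for i in range(1,k):
        q=P[(l==i)&(s["range_z"]>0)]
        if st[i,4]>mina and len(q): out.append(q);print(st[i,4],st[i,:4],ce[i].round(),np.median(q,0).round(4),q.mean(0).round(4),np.percentile(q,[2,98],axis=0).round(3).tolist())
    return s,P,l,out
BL=((95,110,30),(130,255,255));OR=((3,140,60),(17,255,255))
E
python3 - <<'E'
from h import *
s,P,l,out=look("w1",*BL,200)
print(get_obs()["time"],toolT(get_obs()).round(4))
E
```

```text
1548 [393  46 111  40] [450.  66.] [ 0.6076 -0.196   0.0595] [ 0.6059 -0.196   0.0587] [[0.56, -0.206, 0.037], [0.646, -0.186, 0.077]]
550 [264  95  39  19] [282. 104.] [ 0.4337 -0.1702  0.0402] [ 0.4336 -0.1705  0.0378] [[0.415, -0.184, 0.023], [0.456, -0.158, 0.042]]
330 [267 231  28  20] [281. 243.] [ 0.3736 -0.3288  0.0405] [ 0.3731 -0.329   0.0387] [[0.356, -0.341, 0.025], [0.388, -0.316, 0.042]]
1.325 [[ 3.477e-01  9.376e-01 -6.000e-04  4.026e-01]
 [ 9.376e-01 -3.477e-01  2.000e-04 -2.515e-01]
 [-1.000e-04 -6.000e-04 -1.000e+00  2.500e-01]
 [ 0.000e+00  0.000e+00  0.000e+00  1.000e+00]]
```

View pics/w1.png

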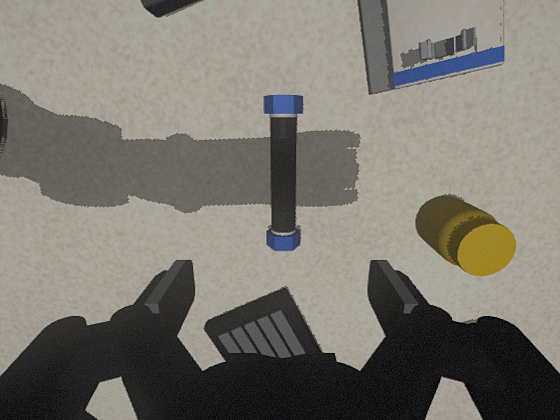

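The wrist view shows the thick tube upright in the frame, collars at (282,104) and (281,243). The fingers straddle its line, and the measured collar spacing of 169.7 mm matches the expected 170.

Request:
send_rows(
  motion=[
    [[0,0,-0.5,2,0,60,0],[0,0,-0.5,2,0,120,0],[0,0,-0.5,2,0,180,0],[0,0,-0.5,2,0,220,0],[0,0,-0.5,2,0,245.5,0],[0,0,-0.5,2,0,245.5,0],[0,0,-0.5,2,0,245.5,0],[0,0,-0.5,2,0,245.5,1],[0,0,-0.5,2,0,245.5,1],[0,0,-0.5,2,0,245.5,1],[0,0,-0.5,2,0,245.5,1],[0,0,-0.5,2,0,245.5,1],[0,0,-0.5,2,0,245.5,1],[0,0,-0.5,2,0,245.5,1]],
  ],
)

```text
time: 3.08
ee_pos: [0.4042, -0.2487, 0.0056]
tool_rot: [2.568, 1.807, 0.0]
force: [-1.5, 0.9, 8.1]
finger_gap: 0.0298
grip_force: 58.6
```

Run:
```python
from h import *
print(toolT(get_obs()).round(4))
for z in(0.2,0.1): print(row((0.403,-0.25,z),frame(-20.9,0)))
# position at clip approach: axis 90 mm out of seat
S=np.array([.5964,-.1326,.086]);F=frame(-8.3,25)
print(F.round(3)); print(row(S-F[:,2]*0.11,F))
```

```text
[[ 3.376e-01  9.413e-01  9.000e-04  4.042e-01]
 [ 9.413e-01 -3.376e-01 -9.000e-04 -2.487e-01]
 [-6.000e-04  1.100e-03 -1.000e+00  5.600e-03]
 [ 0.000e+00  0.000e+00  0.000e+00  1.000e+00]]
(array([0.1, 0. , 1.2]), array([  -1.7,   -0.5, -194.4]))
(array([0.1, 0. , 1.2]), array([ -1.7,  -0.6, -94.4]))
[[ 0.144  0.897  0.418]
 [ 0.99  -0.131 -0.061]
 [ 0.     0.423 -0.906]]
(array([-24.9,   2.5, -11.2]), array([ 164.9,   96.3, -180.1]))
```

Request:
send_rows(
  motion=[
    [[0,0,0,0,0,-60,1],[0,0,0,0,0,-120,1],[0,0,0,0,0,-160,1],[-8,1,-4,50,30,-175,1],[-16,2,-8,100,60,-180,1],[-24.9,2.5,-11.2,150,90,-180,1],[-24.9,2.5,-11.2,165,96.3,-180,1],[-24.9,2.5,-11.2,165,96.3,-180,1],[-24.9,2.5,-11.2,165,96.3,-180,1]],
  ],
)

```text
time: 4.2
ee_pos: [0.5495, -0.1265, 0.1845]
tool_rot: [2.108, 1.82, 0.402]
force: [-0.3, -0.1, -2.1]
finger_gap: 0.03
grip_force: 60.2
```

Run:
```python
from h import *
s,P,l,out=look("w2",*BL,100)
o=get_obs();T=toolT(o);print(o["time"],T.round(4))
Ti=np.linalg.inv(T)
for q in out:
    t=(np.c_[q,np.ones(len(q))]@Ti.T)[:,:3];print("tool",np.percentile(t,[2,50,98],axis=0).round(4).tolist())
```

```text
6592 [225  61 115  75] [286.  96.] [ 0.5497 -0.0428  0.2153] [ 0.5537 -0.0438  0.2069] [[0.535, -0.076, 0.04], [0.655, -0.032, 0.221]]
110 [315 244  16  12] [325. 248.] [ 0.6425 -0.1971  0.0761] [ 0.6417 -0.1985  0.0754] [[0.633, -0.207, 0.07], [0.646, -0.194, 0.078]]
4.25 [[ 1.468e-01  8.970e-01  4.169e-01  5.495e-01]
 [ 9.892e-01 -1.331e-01 -6.190e-02 -1.269e-01]
 [-1.000e-04  4.214e-01 -9.069e-01  1.846e-01]
 [ 0.000e+00  0.000e+00  0.000e+00  1.000e+00]]
tool [[0.0624, -0.0374, -0.0364], [0.0831, 0.002, -0.0346], [0.0935, 0.0412, 0.142]]
tool [[-0.0655, 0.0363, 0.1404], [-0.0562, 0.0476, 0.1419], [-0.0528, 0.0519, 0.1432]]
```

View pics/w2.png

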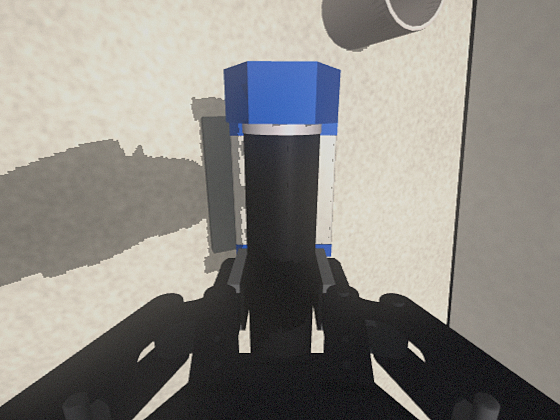

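The wrist view shows the tube held square between the pads, collar at (283,95), hiding most of the stand. The plate's edges still show at both sides, at columns about 230 and 335.

```bash
cat >> h.py <<'E'
def plate(s,T,z0,half):
    "points of plate within tool frame -> plane tilt and edges"
    P=cloud(s,s["mount"]);q=P[(s["range_z"]>0)&(abs(P[...,2]-z0)<.012)&(abs(P[...,0])<.1)&(abs(P[...,1])<.08)]
    A=np.c_[q[:,:2],np.ones(len(q))];g=np.ones(len(q),bool)
    for _ in range(6):
        c=np.linalg.lstsq(A[g],q[g,2],rcond=None)[0];g=abs(A@c-q[:,2])<.003
    q=q[g];print("n",len(q),"plane dz/dx,dz/dy deg,z0",np.degrees(np.arctan(c[:2])).round(2),c[2].round(4))
    for ax in(0,1):
        print("axis",ax,np.percentile(q[:,ax],[.3,1,2,98,99,99.7]).round(4))
        b=1-ax; lo,hi=[],[]
        for v in np.arange(-.07,.07,.01):
            t=q[abs(q[:,b]-v)<.005]
            if len(t)>30: print("   at %.3f"%v,np.percentile(t[:,ax],[1,99]).round(4),len(t))
    return q
E
python3 - <<'E'
from h import *
s=snapshot("wrist");plate(s,None,.142,.05)
E
```

```text
n 3531 plane dz/dx,dz/dy deg,z0 [-0.2  -0.17] 0.1428
axis 0 [-0.0655 -0.0613 -0.0569  0.0665  0.0674  0.0683]
   at -0.050 [-0.0603  0.0674] 320
   at -0.040 [-0.0557  0.0674] 1175
   at 0.040 [-0.0558  0.0665] 1104
   at 0.050 [-0.0657  0.0674] 932
axis 1 [-0.0477 -0.0473 -0.047   0.0515  0.0518  0.0522]
   at -0.060 [-0.0469  0.052 ] 107
   at -0.050 [-0.0464  0.0517] 235
   at -0.040 [-0.0471  0.0523] 238
   at -0.030 [-0.0467  0.0517] 244
   at -0.020 [-0.0472  0.0523] 264
   at -0.010 [-0.0467  0.0519] 246
   at 0.000 [-0.0473  0.0519] 276
   at 0.010 [-0.047   0.0517] 279
   at 0.020 [-0.0473  0.0514] 281
   at 0.030 [-0.0477  0.0517] 294
   at 0.040 [-0.0472  0.0512] 311
   at 0.050 [-0.0475  0.0516] 318
   at 0.060 [-0.0477  0.0514] 322
   at 0.070 [-0.0476  0.0511] 104
```

Run:
```python
from h import *
s=snapshot("wrist");P=cloud(s,s["mount"]);hsv=cv2.cvtColor(s["image"],cv2.COLOR_RGB2HSV)
m=(cv2.inRange(hsv,*BL)>0)&(abs(P[...,2]-.1425)<.006)
for sg in(1,-1):
  for sy in(1,-1):
    q=P[m&(P[...,0]*sg>0)&(P[...,1]*sy>0)&(abs(P[...,1])<.06)];print(sg,sy,len(q),np.percentile(q,[1,5,50,95,99],axis=0)[:,0].round(4) if len(q) else 0)
c=P[(cv2.inRange(hsv,*BL)>0)&(P[...,2]<0)];print("collar",np.percentile(c,[1,50,99],axis=0).round(4).tolist())
```

```text
1 1 157 [0.0593 0.0594 0.0638 0.0674 0.0683]
1 -1 148 [0.0584 0.0585 0.0634 0.0683 0.0683]
-1 1 111 [-0.066  -0.0651 -0.0566 -0.0531 -0.0529]
-1 -1 48 [-0.0594 -0.0579 -0.0551 -0.0533 -0.0531]
collar [[0.0738, -0.0211, -0.0584], [0.0833, 0.0018, -0.0347], [0.0934, 0.0229, -0.0161]]
```

Request:
send_rows(
  motion=[
    [[0,0,-0.3,3.5,1.3,40,1],[0,0,-0.3,3.5,1.3,80,1],[0,0,-0.3,3.5,1.3,93,1],[0,0,-0.3,3.5,1.3,98,1],[0,0,-0.3,3.5,1.3,102,1],[0,0,-0.3,3.5,1.3,106,1],[0,0,-0.3,3.5,1.3,110,1],[0,0,-0.3,3.5,1.3,113,1],[0,0,-0.3,3.5,1.3,116,1],[0,0,-0.3,3.5,1.3,119,1],[0,0,-0.3,3.5,1.3,122,1],[0,0,-0.3,3.5,1.3,123.5,1],[0,0,-0.3,3.5,1.3,123.5,1]],
  ],
)

```text
time: 5.98
ee_pos: [0.6038, -0.1302, 0.0732]
tool_rot: [2.101, 1.825, 0.402]
force: [3.5, -1.6, -3.9]
finger_gap: 0.0301
grip_force: 60.0
```

```bash
cat >> h.py <<'E'
def chk(z0,mask,zc=.0):
    s=snapshot("wrist");P=cloud(s,s["mount"]);hsv=cv2.cvtColor(s["image"],cv2.COLOR_RGB2HSV)
    o=get_obs();print(o["time"],"F tool",(toolT(o)[:3,:3].T@o["force"]).round(1),toolT(o)[:3,3].round(4),o["finger_gap"].round(4))
    c=P[(cv2.inRange(hsv,*mask)>0)&(P[...,2]<zc)&(s["range_z"]>0)&(abs(P[...,1])<.05)]
    print("collar",np.percentile(c,[1,50,99],axis=0).round(4).tolist())
    q=P[(s["range_z"]>0)&(abs(P[...,2]-z0)<.008)&(abs(P[...,0])<.06)&(abs(P[...,1])<.07)]
    if len(q):print("plate",len(q),np.percentile(q,[1,50,99],axis=0).round(4).tolist())
    return s,P
E
python3 - <<'E'
from h import *
s,P=chk(.02,BL);save(s,"w3")
E
```

```text
Traceback (most recent call last):
  File "h.py", line 48, in chk
    o=get_obs();print(o["time"],"F tool",(toolT(o)[:3,:3].T@o["force"]).round(1),toolT(o)[:3,3].round(4),o["finger_gap"].round(4))
                                                                                                         ^^^^^^^^^^^^^^^^^^^^^
AttributeError: 'float' object has no attribute 'round'
```

```bash
sed -i 's/,o\["finger_gap"\].round(4)/,round(float(o["finger_gap"]),4)/' h.py
python3 - <<'E'
from h import *
s,P=chk(.02,BL);save(s,"w3")
E
```

```text
6.075 F tool [-1.   2.2  5.9] [ 0.6038 -0.1301  0.0733] 0.03
collar [[0.0623, -0.0214, -0.0372], [0.0834, 0.0015, -0.035], [0.0933, 0.0226, -0.0165]]
plate 10851 [[-0.0545, -0.0492, 0.0172], [0.0257, 0.0204, 0.0191], [0.0595, 0.0492, 0.0206]]
```

View pics/w3.png

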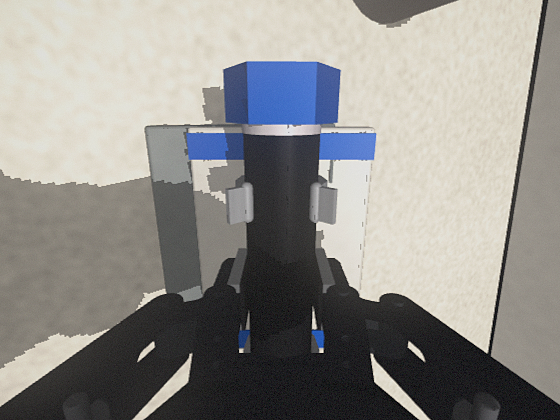

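The view shows the tube in both lips of the near clip (at (240,203) and (325,203)). Its axis is 34.1 mm above the plate, which means home. Next I'll let go and back off.

Request:
send_rows(
  motion=[
    [[0,0,0,0,0,0,0],[0,0,0,0,0,0,0],[0,0,0,0,0,0,0],[0,0,0,0,0,0,0],[0,0,0,0,0,-30,0],[0,0,0,0,0,-80,0],[0,0,0,-40,0,-130,0],[0,0,0,-70,0,-160,0],[0,0,0,-70,0,-160,0]],
  ],
)

```text
time: 7.2
ee_pos: [0.5255, -0.1937, 0.2201]
tool_rot: [2.105, 1.817, 0.4]
force: [0.6, 1.1, -1.3]
finger_gap: 0.0854
grip_force: 0.0
```

Run:
```python
from h import *
o=get_obs();s=snapshot("wrist");save(s,"w4");T=toolT(o)
P=cloud(s,s["mount"]);hsv=cv2.cvtColor(s["image"],cv2.COLOR_RGB2HSV)
m=cv2.inRange(hsv,*BL);k,l,st,ce=cv2.connectedComponentsWithStats(m)
for i in range(1,k):
    q=P[(l==i)&(s["range_z"]>0)]
    if st[i,4]>80: print(st[i,4],ce[i].round(),np.percentile(q,[1,50,99],axis=0).round(4).tolist())
print(o["time"])
```

```text
1103 [280.  10.] [[0.148, -0.0223, 0.125], [0.1554, 0.0005, 0.1275], [0.1651, 0.0215, 0.1454]]
450 [244.  50.] [[0.1284, -0.05, 0.1779], [0.1355, -0.0357, 0.1797], [0.1417, -0.0193, 0.1814]]
480 [316.  50.] [[0.1284, 0.0171, 0.1778], [0.1357, 0.0346, 0.1794], [0.1418, 0.0492, 0.1815]]
239 [248. 177.] [[0.004, -0.0488, 0.1786], [0.0098, -0.0354, 0.1801], [0.0166, -0.0193, 0.1817]]
295 [313. 177.] [[0.004, 0.0183, 0.1787], [0.0096, 0.036, 0.1801], [0.0165, 0.0492, 0.1817]]
483 [288. 211.] [[-0.0215, -0.011, 0.1258], [-0.0143, 0.009, 0.1279], [-0.0021, 0.0219, 0.146]]
7.2
```

View pics/w4.png

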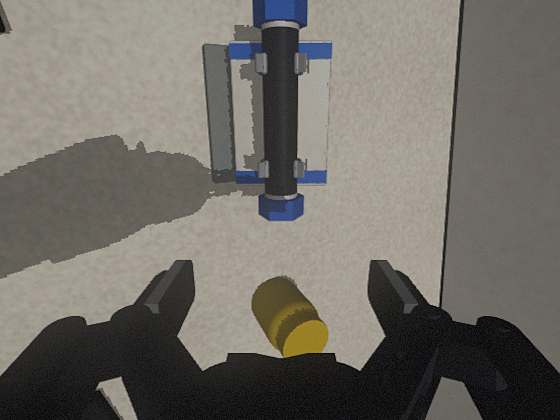

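The view shows the thick tube snapped into both clips, collars at (280,10) and (281,207), centred to about 1 mm. Now for the thin tube, passing high over the dial stand.

Run:
```python
from h import *
for p,y,t in(((.5,-.13,.33),-8.3,10),((.48,.05,.33),5,0),((.45,.2,.33),20,0),((.403,.316,.24),24.6,0)): print(row(p,frame(y,t)))
```

```text
(array([15. ,  0.2, -0. ]), array([  58.3,   15.3, -114.5]))
(array([ 24.9,   3.1, -13.1]), array([ 233.5,  -26.1, -134.5]))
(array([ 24.5,   6.4, -27.9]), array([ 377.5,  -72.6, -156.8]))
(array([ 24.3,   7.4, -32.4]), array([ 485.7, -168. , -102.4]))
```

Request:
send_rows(
  motion=[
    [[7,0,0,30,7,-55,0],[15,0,0,58,15,-114,0],[20,1.5,-6,110,0,-125,0],[24,2.5,-10,170,-15,-130,0],[24.9,3.1,-13.1,232,-26,-134,0],[24.7,4.5,-20,285,-45,-145,0],[24.5,5.5,-25,335,-60,-152,0],[24.5,6.4,-27.9,377,-73,-157,0],[24.4,7,-30,430,-115,-135,0],[24.3,7.4,-32.4,485.7,-168,-102.4,0],[24.3,7.4,-32.4,485.7,-168,-102.4,0],[24.3,7.4,-32.4,485.7,-168,-102.4,0],[24.3,7.4,-32.4,485.7,-168,-102.4,0]],
  ],
)

```text
time: 8.88
ee_pos: [0.4017, 0.3188, 0.2397]
tool_rot: [-1.689, -2.647, -0.001]
force: [-1.1, -0.0, 0.8]
finger_gap: 0.0852
grip_force: 0.0
```

Run:
```python
from h import *
s,P,l,out=look("w5",*OR,100)
print(get_obs()["time"],toolT(get_obs()).round(4))
```

```text
466 [269 113  35  17] [286. 121.] [0.3785 0.3841 0.0361] [0.3786 0.3841 0.0337] [[0.361, 0.371, 0.02], [0.397, 0.397, 0.038]]
3605 [415 145 112 120] [462. 200.] [0.6067 0.3905 0.041 ] [0.6079 0.3891 0.041 ] [[0.563, 0.324, 0.039], [0.647, 0.445, 0.042]]
222 [275 231  22  14] [285. 238.] [0.438  0.2556 0.0369] [0.4379 0.2555 0.0368] [[0.426, 0.245, 0.033], [0.449, 0.265, 0.038]]
8.925 [[-4.203e-01  9.074e-01 -2.000e-04  4.020e-01]
 [ 9.074e-01  4.203e-01  1.500e-03  3.185e-01]
 [ 1.400e-03  5.000e-04 -1.000e+00  2.399e-01]
 [ 0.000e+00  0.000e+00  0.000e+00  1.000e+00]]
```

View pics/w5.png

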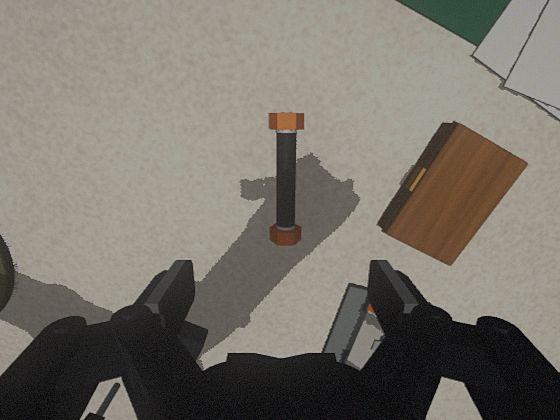

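The wrist view shows the thin tube with collars at (286,121) and (285,238). It lies about 5 mm to tool +y, and the collar spacing is 141.6 mm against 142 expected.

Request:
send_rows(
  motion=[
    [[0,0,0,-1.5,5.5,60,0],[0,0,0,-1.5,5.5,120,0],[0,0,0,-1.5,5.5,180,0],[0,0,0,-1.5,5.5,215,0],[0,0,0,-1.5,5.5,236,0],[0,0,0,-1.5,5.5,236,0],[0,0,0,-1.5,5.5,236,0],[0,0,0,-1.5,5.5,236,1],[0,0,0,-1.5,5.5,236,1],[0,0,0,-1.5,5.5,236,1],[0,0,0,-1.5,5.5,236,1],[0,0,0,-1.5,5.5,236,1],[0,0,0,-1.5,5.5,236,1],[0,0,0,-1.5,5.5,236,1],[0,0,0,-1.5,5.5,236,1]],
  ],
)

```text
time: 10.8
ee_pos: [0.4069, 0.3204, 0.004]
tool_rot: [-1.689, -2.647, -0.002]
force: [0.0, -1.0, 6.2]
finger_gap: 0.0222
grip_force: 58.5
```

Run:
```python
from h import *
o=get_obs();print(toolT(o).round(4))
S=np.array([.608,.159,.09]);F=frame(8.7,40)
print(F.round(3),S-F[:,2]*.12); print(row((.44,.27,.21),frame(16,20)),row(S-F[:,2]*0.12,F))
```

```text
[[-4.212e-01  9.070e-01 -3.000e-04  4.069e-01]
 [ 9.070e-01  4.212e-01  1.700e-03  3.204e-01]
 [ 1.700e-03  4.000e-04 -1.000e+00  4.000e-03]
 [ 0.000e+00  0.000e+00  0.000e+00  1.000e+00]]
[[-0.151  0.757  0.635]
 [ 0.988  0.116  0.097]
 [ 0.     0.643 -0.766]] [0.53175301 0.14733257 0.18192533]
(array([-19.9,  -1.7,   8.8]), array([ -59.3,    8.9, -206.1])) (array([-39.7,  -5.8,  15.5]), array([-209.2,   40.4, -178.3]))
```

Request:
send_rows(
  motion=[
    [[0,0,0,0,0,-60,1],[0,0,0,0,0,-120,1],[0,0,0,-10,0,-170,1],[-10,-1,4,-35,4,-195,1],[-19.9,-1.7,8.8,-60,9,-206,1],[-27,-3,11,-110,20,-200,1],[-34,-4.5,13.5,-160,30,-190,1],[-39.7,-5.8,15.5,-209,40,-178,1],[-39.7,-5.8,15.5,-209,40,-178,1],[-39.7,-5.8,15.5,-209,40,-178,1],[-39.7,-5.8,15.5,-209,40,-178,1]],
  ],
)

```text
time: 12.18
ee_pos: [0.5304, 0.1461, 0.1799]
tool_rot: [1.693, 1.971, 0.712]
force: [-1.1, -0.8, -1.2]
finger_gap: 0.022
grip_force: 59.5
```

Run:
```python
from h import *
s,P=chk(.154,OR);save(s,"w6");plate(s,None,.154,.05)
hsv=cv2.cvtColor(s["image"],cv2.COLOR_RGB2HSV)
m=(cv2.inRange(hsv,*OR)>0)&(abs(P[...,2]-.153)<.012)
for sg in(1,-1):
  for sy in(1,-1):
    q=P[m&(P[...,0]*sg>0)&(P[...,1]*sy>0)&(abs(P[...,1])<.06)];print(sg,sy,len(q),np.percentile(q,[1,5,50,95,99],axis=0)[:,0].round(4) if len(q) else 0)
```

```text
12.225 F tool [ 0.6 -0.4  0.5] [0.5308 0.1469 0.1805] 0.0219
collar [[0.0614, -0.0185, -0.0338], [0.07, 0.0023, -0.032], [0.079, 0.0206, -0.0154]]
plate 4337 [[-0.0587, -0.0696, 0.152], [-0.0058, 0.0312, 0.154], [0.0559, 0.0543, 0.1618]]
n 5183 plane dz/dx,dz/dy deg,z0 [-0.18 -0.49] 0.154
axis 0 [-0.0652 -0.0634 -0.0617  0.0613  0.0642  0.0669]
   at -0.070 [-0.0648  0.065 ] 438
   at -0.040 [-0.0648  0.0363] 874
   at -0.030 [-0.0613  0.0335] 650
   at 0.030 [-0.0612  0.0335] 581
   at 0.040 [-0.0632  0.0357] 899
   at 0.050 [-0.0633  0.067 ] 1072
axis 1 [-0.0799 -0.0794 -0.079   0.0538  0.0543  0.0548]
   at -0.060 [-0.0792  0.0551] 354
   at -0.050 [-0.0795  0.0546] 439
   at -0.040 [-0.079   0.0544] 431
   at -0.030 [-0.0793  0.0539] 448
   at -0.020 [-0.0794  0.0543] 462
   at -0.010 [-0.0795  0.054 ] 452
   at 0.000 [-0.0792  0.0543] 495
   at 0.010 [-0.0792  0.0537] 488
   at 0.020 [-0.0794  0.0542] 515
   at 0.030 [-0.0796  0.0535] 508
   at 0.040 [-0.0794  0.0544] 207
   at 0.050 [-0.0798  0.0541] 161
   at 0.060 [-0.0799  0.054 ] 156
   at 0.070 [-0.0797  0.0536] 46
1 1 88 [0.0528 0.053  0.0587 0.0652 0.0652]
1 -1 228 [0.1584 0.1597 0.1655 0.1705 0.1721]
-1 1 276 [-0.0623 -0.0618 -0.056  -0.0502 -0.0498]
-1 -1 173 [-0.0632 -0.0622 -0.0563 -0.0503 -0.05  ]
```

View pics/w6.png

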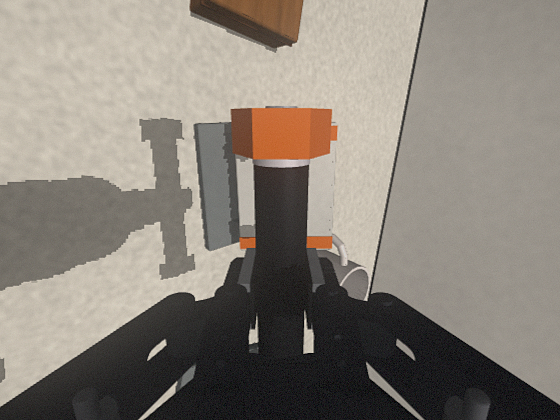

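The view shows the thin tube held square, collar at (281,133). The orange plate's lower stripe is at row 242, columns 240–332. I'll check the plate's left edge before pressing.

Run:
```python
from h import *
s=snapshot("wrist");P=cloud(s,s["mount"]);hsv=cv2.cvtColor(s["image"],cv2.COLOR_RGB2HSV)
m=(cv2.inRange(hsv,*OR)>0)&(abs(P[...,2]-.153)<.008)&(P[...,0]<0)
q=P[m];print(np.percentile(q,[1,99],axis=0).round(4))
g=(abs(P[...,2]-.154)<.008)&(hsv[...,2]>0)
for v in(160,190,220,242):
    r=P[v,215:345];print(v,[(u+215,*(r[u]*1000).round(1)[1:],hsv[v,u+215,2]) for u in list(range(10,36,2))+[110,114,118,120]])
```

```text
[[-0.064  -0.0442  0.1522]
 [-0.0499  0.054   0.155 ]]
160 [(225, np.float64(-57.8), np.float64(170.6), np.uint8(128)), (227, np.float64(-55.9), np.float64(171.5), np.uint8(83)), (229, np.float64(-54.2), np.float64(174.1), np.uint8(85)), (231, np.float64(-52.1), np.float64(173.9), np.uint8(82)), (233, np.float64(-50.3), np.float64(176.2), np.uint8(77)), (235, np.float64(-44.8), np.float64(154.0), np.uint8(154)), (237, np.float64(-42.8), np.float64(154.2), np.uint8(199)), (239, np.float64(-40.8), np.float64(153.5), np.uint8(193)), (241, np.float64(-38.8), np.float64(154.0), np.uint8(127)), (243, np.float64(-36.9), np.float64(154.2), np.uint8(123)), (245, np.float64(-34.8), np.float64(153.1), np.uint8(136)), (247, np.float64(-32.9), np.float64(154.3), np.uint8(177)), (249, np.float64(-30.9), np.float64(154.5), np.uint8(193)), (325, np.float64(44.5), np.float64(153.3), np.uint8(200)), (329, np.float64(48.7), np.float64(154.3), np.uint8(202)), (333, np.float64(52.5), np.float64(153.7), np.uint8(201)), (335, np.float64(81.8), np.float64(303.0), np.uint8(192))]
190 [(225, np.float64(-59.1)
[... 2322 characters left out ...]
t64(-52.5), np.float64(175.9), np.uint8(82)), (237, np.float64(-50.4), np.float64(177.8), np.uint8(98)), (239, np.float64(-44.5), np.float64(153.7), np.uint8(187)), (241, np.float64(-42.4), np.float64(154.3), np.uint8(192)), (243, np.float64(-40.1), np.float64(153.7), np.uint8(192)), (245, np.float64(-37.9), np.float64(153.5), np.uint8(195)), (247, np.float64(-35.8), np.float64(153.9), np.uint8(192)), (249, np.float64(-33.6), np.float64(153.7), np.uint8(188)), (325, np.float64(48.5), np.float64(153.5), np.uint8(194)), (329, np.float64(52.8), np.float64(153.1), np.uint8(198)), (333, np.float64(67.7), np.float64(208.0), np.uint8(145)), (335, np.float64(69.7), np.float64(205.6), np.uint8(169))]
```

Request:
send_rows(
  motion=[
    [[0,0,-0.3,2.4,3.5,40,1],[0,0,-0.3,2.4,3.5,80,1],[0,0,-0.3,2.4,3.5,108,1],[0,0,-0.3,2.4,3.5,112,1],[0,0,-0.3,2.4,3.5,116,1],[0,0,-0.3,2.4,3.5,119,1],[0,0,-0.3,2.4,3.5,122,1],[0,0,-0.3,2.4,3.5,125,1],[0,0,-0.3,2.4,3.5,128,1],[0,0,-0.3,2.4,3.5,131,1],[0,0,-0.3,2.4,3.5,133,1],[0,0,-0.3,2.4,3.5,134.2,1],[0,0,-0.3,2.4,3.5,134.2,1]],
  ],
)

```text
time: 13.9
ee_pos: [0.6181, 0.163, 0.0803]
tool_rot: [1.685, 1.974, 0.713]
force: [-1.6, 0.9, -5.1]
finger_gap: 0.0222
grip_force: 59.5
```

Run:
```python
from h import *
s,P=chk(.02,OR);save(s,"w7")
```

```text
13.95 F tool [ 1.  -5.7  2. ] [0.6183 0.163  0.0803] 0.0221
collar [[0.061, -0.0194, -0.0342], [0.0699, 0.0013, -0.032], [0.079, 0.0204, -0.0153]]
plate 13054 [[-0.0331, -0.0496, 0.0179], [0.0248, -0.0162, 0.0201], [0.0593, 0.0488, 0.0218]]
```

View pics/w7.png

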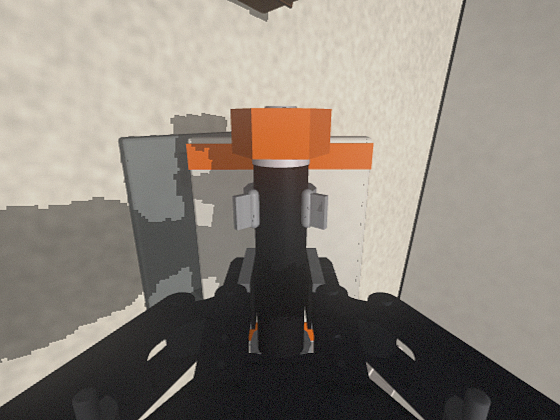

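The view shows the thin tube between the lips of the near clip (at (246,210) and (314,210)), its axis 34.3 mm above the plate, which means home. Now I'll let go, back off and check.

Request:
send_rows(
  motion=[
    [[0,0,0,0,0,0,0],[0,0,0,0,0,0,0],[0,0,0,0,0,0,0],[0,0,0,0,0,0,0],[0,0,0,0,0,-30,0],[0,0,0,0,0,-80,0],[0,0,0,-30,0,-130,0],[0,0,0,-60,0,-160,0],[0,0,0,-60,0,-160,0],[0,0,0,-60,0,-160,0]],
  ],
)

```text
time: 15.2
ee_pos: [0.5269, 0.0884, 0.2036]
tool_rot: [1.684, 1.972, 0.714]
force: [0.4, -0.1, 0.5]
finger_gap: 0.0852
grip_force: 0.0
```

Run:
```python
from h import *
o=get_obs();s=snapshot("wrist");save(s,"w8");T=toolT(o)
def comps(s,P,mask,mn):
    hsv=cv2.cvtColor(s["image"],cv2.COLOR_RGB2HSV)
    k,l,st,ce=cv2.connectedComponentsWithStats(cv2.inRange(hsv,*mask))
    for i in range(1,k):
        q=P[(l==i)&(s["range_z"]>0)]
        if st[i,4]>mn and len(q): print(st[i,4],ce[i].round(),np.percentile(q,[1,50,99],axis=0).round(4).tolist())
comps(s,cloud(s,s["mount"]),OR,80)
t=snapshot("top");save(t,"top1");comps(t,cloud(t),BL,25)
```

```text
892 [283.  46.] [[0.1209, -0.0114, 0.1258], [0.1298, 0.0024, 0.1279], [0.1385, 0.0182, 0.1455]]
507 [245.  73.] [[0.1083, -0.0507, 0.1769], [0.1149, -0.0346, 0.1787], [0.1212, -0.0159, 0.1803]]
526 [311.  73.] [[0.1083, 0.0118, 0.1766], [0.1155, 0.0307, 0.1786], [0.1212, 0.0477, 0.1804]]
292 [248. 186.] [[-0.0062, -0.0503, 0.1777], [-0.0003, -0.0357, 0.1795], [0.0066, -0.0167, 0.1811]]
318 [311. 186.] [[-0.0061, 0.0134, 0.1777], [-0.0001, 0.0343, 0.1794], [0.0067, 0.0488, 0.181]]
580 [284. 209.] [[-0.0208, -0.0108, 0.1272], [-0.0115, 0.0037, 0.1291], [-0.0032, 0.0193, 0.1472]]
51 [302. 179.] [[0.6198, -0.0824, 0.0602], [0.6461, -0.0765, 0.0683], [0.6634, -0.0701, 0.0956]]
53 [344. 186.] [[0.603, -0.2067, 0.0594], [0.6285, -0.2001, 0.0697], [0.645, -0.1918, 0.0939]]
89 [292. 189.] [[0.589, -0.0575, 0.081], [0.6038, -0.0464, 0.102], [0.626, -0.0378, 0.1103]]
91 [351. 199.] [[0.5648, -0.2239, 0.08], [0.5804, -0.2147, 0.1025], [0.6026, -0.2048, 0.1107]]
34 [298. 201.] [[0.5766, -0.0735, 0.0113], [0.5861, -0.0676, 0.0394], [0.599, -0.0615, 0.0462]]
31 [339. 208.] [[0.5588, -0.1973, 0.0206], [0.5674, -0.1919, 0.0393], [0.58, -0.1849, 0.0501]]
```

View pics/w8.png

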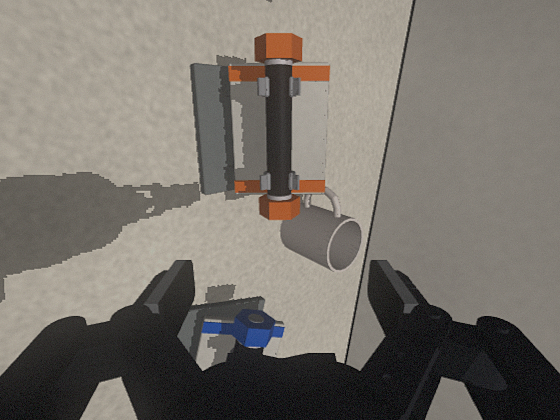

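The view shows the thin tube in both clips, collars at (279,46) and (280,207), 1.4 mm off centre, with both ends level. The mug stands untouched and the top view still has the thick tube seated.

```bash
python3 -c "
from h import *
print(hand_in())"
```

```text
the job is handed in; nothing more can be done
None
```

Both tubes are pressed home in their own clips, each within about 1.5 mm of centre by the wrist camera, and let go; the job was handed in at about 15 s and the hand-in returned no verdict.

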